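# Set up the label dispenser and feed one label

## Robot

A 6-joint arm with a two-finger parallel gripper is mounted at the origin on a cart in front of the work surface, level with it; the furniture and walls round the work are solid. World frame = base frame: x ahead of the robot, y to its left, z up, the work surface at z = 0. Lengths are in m, angles in degrees, forces in N, time in s.
With the tool pointing down it reaches from about 0.35 to 0.875 m from the base axis. Payload 4.2 kg.
Tool frame: the origin (TCP) lies midway between the tips of the shut fingers; the grasp point (between the pads) lies 19 mm behind it; z points along the fingers, y is the line along which they close (so a half turn about z gives the same grasp; the last joint's range is limited). The gripper opens to 87 mm and grips with 3 to 60 N. Pads are 19 mm wide; open, the fingers measure 117 mm over their backs; the gripper's body (75 mm by 190 mm) begins 51 mm behind the grasp point.
Start: joints at [88.442, 22.042, 0.453, 0, -68.411, -14.817], TCP at [0.176, 0.6, 0.223] pointing down, gripper open.
Joint ranges: [-179.83, 179.83], [-69.29, 118.12], [-61.27, 80.66], [-181.25, 117.63], [-171.15, -9.14], [-177.46, 177.46]. Speed limits (degrees/s): [159.86, 159.86, 180, 180, 180, 180].

## Interface

Orientations are given as a 3x3 rotation matrix whose columns are the frame's x, y, z axes.
In Python, from station import sense, capture, finish_job, silhouettes, landmark_of gives the robot as it stands.
- The arm moves only by the tool step_arm, never from a script. Its arguments are lists of equal length, an entry for each row: "linear": the shift along the tool's x, y, z in mm, a list of three; "delta_rot": the turn, a rotation vector about the tool's x, y, z in rad, a list of three; "grip": the finger opening in mm, from 0 to 87. A call has 1 to 10 rows; each row shifts and turns the commanded pose from where the row before left it, along the tool's axes as they then stand; what a row does not reach is not made up. A row lasts 1/8 s, in which the tool goes at most 62.5 mm and 10.7 degrees, less where a joint would pass 70% of its speed; a pose out of reach is approached as far as the arm can. A call with a gripper value outside its range is refused whole. The fingers move at their own pace and stop on an object; the grip force is fixed at half the most. Time passes only in rows, so rows that do not move let the fingers close. It gives the time, the measured TCP pose, the force, the opening and the grip force at its end, in the units of the state.
- sense(): the state, without advancing time (a new reading comes with each control period).
- capture(name): name is "side" or "top"; returns a dict with "img" (420x560x3 uint8, red, green, blue), "fx", "fy", "cx", "cy" (pixels), "k1" (the pictures are not rectified: a ray, as slopes to the right and down, at radius r is drawn at 1 + k1 r^2 times it, then the intrinsics apply), "world_to_cam" (4x4, takes a point from world to camera coordinates). Camera axes: x right, y up, looking along -z (the intrinsics and any distortion apply to the point x, -y, -z); pixel columns grow to the right and rows downward; lengths in m; the calibration is good to about 2 mm. A picture is of the moment at which its call begins. There is no depth.
- finish_job(): hands the job in; it is judged then, once.
Trained networks look in the newest picture that a camera, given by its name, has taken for a name from the list of things; names that differ only in an ending like _2 or _b are one class to them, and where a whole thing is asked for, a point or a joint stands for the part that bears it (a point fixed in the world has none). Each returns a list of dicts, best first, with "score" (0 to 1); they miss things now and then, are a little off and sometimes report something else, mostly with a low value. They report only what shows in the picture. A call takes as long as a camera call.
- silhouettes(camera, label): "mask" (420x560 bool, what is visible of it) and "point" ([column, row] in pixels, amid what is visible of it).
- landmark_of(camera, label): "point" ([column, row] in pixels: a listed point, or the origin of a listed thing).
The state is a dict: "time_s": time; "joints": joint angles; "joint_velocities": joint speeds; "effort": joint torques, N m; "tcp_pos": TCP position; "ee_rot": TCP orientation; "wrist_force": force on the tool from outside, world axes, zero at the start; "moment": the same for the moment, N m; "gripper_width": opening from 0.0 (shut) to 1.0 (fully open); "gripper_force": force on a finger pad.
Only numpy, scipy, OpenCV 4.12 (cv2) and the standard library are available. Lean on these libraries where they do the work, as an engineer would, in place of code of your own. Each camera call takes 0.05 s, during which the arm holds its last target. There are 200 camera calls.

## Task

Set up the label dispenser for round lid labels by pressing with closed fingers: first rock the power switch over by pushing its raised end fully down, then push the round key fully down so that it stays down, and then press the wide bar at the front fully down, hold it there for about a second and let it come back up. Keep that order, leave the square and oblong keys up, and do not lift or shift the label roll, jar, stamp or tape that stand about.

Things in the scene. Friction and masses are not known exactly. Their poses are not given: they have to be found in the camera images.
- console: Label dispenser: heavy grey box fixed to the table, 240 mm deep (its x), 280 mm wide (its y), flat deck 50 mm above the table. Origin at the centre of its underside; +x points to its back (the label roll side), -x to its front (label outlet and wide bar), z up. Rocker, keys and bar are white, on black bezels.
- rocker_far (a point): Point to push on the power rocker, at the right (-y) of the deck: on top of its raised wing (the end towards the console's back), 19 mm from the pivot; it moves with the rocker. 65 mm over the table when off, 59 mm when on. The rocker is 60 mm long along console x (two flat 30 mm wings in a shallow V, the pivot between them) and 26 mm wide.
- rocker (a joint): Angle of the power rocker, rad (starts at 0 to 0.06): 0 = off (back wing raised at 0.36 rad, front wing level), 0.36 = on (back wing pushed fully down and level, front wing raised). No spring: about 2 N at the point moves it, and it stays where it is left.
- key_round_top (a point): Centre of the top face of the round key (white disc cap, 24 mm across). 60 mm over the table when up, 54 mm when pressed home. The three keys stand in one row across the deck, 55 mm apart, in any order, each in a 38 mm square black bezel 2 mm high.
- key_round (a joint): Travel of the round key in m: 0 = up, 0.006 = pressed home. It has no spring: about 3 N moves it, straight down, and it stays where it is left.
- key_square_top (a point): Centre of the top face of the square key (white cap, 24 x 24 mm); not to be pressed. 60 mm over the table when up, 54 mm when pressed home. The three keys stand in one row across the deck, 55 mm apart, in any order, each in a 38 mm square black bezel 2 mm high.
- key_square (a joint): Travel of the square key in m: 0 = up, 0.006 = pressed home. It has no spring: about 3 N moves it, straight down, and it stays where it is left.
- key_oblong_top (a point): Centre of the top face of the oblong key (white cap, 12 mm along console x, 30 mm along console y); not to be pressed. 60 mm over the table when up, 54 mm when pressed home. The three keys stand in one row across the deck, 55 mm apart, in any order, each in a 38 mm square black bezel 2 mm high.
- key_oblong (a joint): Travel of the oblong key in m: 0 = up, 0.006 = pressed home. It has no spring: about 3 N moves it, straight down, and it stays where it is left.
- bar_top (a point): Centre of the top face of the wide bar (white, 90 mm along console y, 22 mm along console x) on the front of the deck, 65 mm in front of the row of keys; 61 mm over the table when up, 54 mm when fully down.
- bar (a joint): Travel of the wide bar in m: 0 = up, 0.007 = fully down. It springs back when let go; it takes 1.6 N to start and 4.4 N to be fully down.
- label_roll_mid (a point): Middle (half-way up) of the loose roll of labels, 69 mm across and 50 mm high, which lies round a steel spindle (18 mm across, top 114 mm over the table) on the back of the deck; its top is 104 mm over the table. Bystander.
- stamp_mid (a point): Middle (half-way up) of a loose wooden date stamp, 26 x 48 x 92 mm, on the table at the console's right. Bystander.
- jar_mid (a point): Middle (half-way up) of a loose screw-lid jar, 69 mm across, 99 mm high, on the table at the console's right. Bystander.
- tape_mid (a point): Middle (half-way up) of a loose roll of tape, 92 mm across, 48 mm high, on the table at the console's left. Bystander.

How it is judged:
By the outcome, as a careful person would: the job done as asked, in the order asked, and still so for the second after the job is handed in, with the robot touching nothing.
It also fails if it takes over 48 s, if anything falls off the work surface, if the arm or the gripper's body presses on something with over 40 N, if the wrist force passes 120 N, or if a joint passes its speed limit or range.

## Working session

There is one attempt and no reset: what is moved stays moved. The work goes in short steps, Python scripts to look and compute and a tool call to move; the robot and the scene stay as the last step left them, time stands still between calls to the robot, and variables do not carry over. Pictures are saved under pics/ and viewed, at most 10 in all, crops included, and the job is handed in when it is done.

Besides the shell and the picture viewer there is one more tool, called after ">>>" as name(argument=value, ...) on one line, values as JSON. step_arm: Moves the arm, as the interface text tells. Its arguments: {"type":"object","properties":{"linear":{"type":"array"},"delta_rot":{"type":"array"},"grip":{"type":"array"}},"required":["linear","delta_rot","grip"]}

```bash
mkdir -p pics; cat > h.py <<'E'
import numpy as np, cv2
from station import *
def ray(c,p):
    u=np.array([(p[0]-c["cx"])/c["fx"],(p[1]-c["cy"])/c["fy"]]); s=u.copy()
    for _ in range(20): s=u/(1+c["k1"]*(s@s))
    T=np.array(c["world_to_cam"]); R=T[:3,:3]
    d=R.T@np.array([s[0],-s[1],-1]); return -R.T@T[:3,3], d
def at(c,p,z):
    o,d=ray(c,p); return o+d*(z-o[2])/d[2]
Z=dict(rocker_far=.065,key_round_top=.06,key_square_top=.06,key_oblong_top=.06,bar_top=.061,label_roll_mid=.079,stamp_mid=.046,jar_mid=.05,tape_mid=.024,console=0)
E
python3 - <<'E'
from h import *
for cam in("top","side"):
    c=capture(cam); cv2.imwrite(f"pics/{cam}0.png",c["img"][:,:,::-1])
    print(cam,ray(c,(280,210)))
    for n,z in Z.items():
        for r in landmark_of(cam,n)[:2]: print(n,round(r["score"],2),np.round(r["point"]),np.round(at(c,r["point"],z),4))
s=sense();print(s["time_s"],s["tcp_pos"],s["ee_rot"])
E
```

```text
top (array([ 0.41673506, -0.0364728 ,  1.28417194]), array([ 0.13226279,  0.01077551, -0.9912006 ]))
rocker_far 0.74 [316. 245.] [ 0.4959 -0.1107  0.065 ]
key_round_top 0.48 [280. 234.] [ 0.5212 -0.0238  0.06  ]
key_round_top 0.41 [268. 235.] [0.5183 0.0055 0.06  ]
key_square_top 0.51 [288. 244.] [ 0.4979 -0.0443  0.06  ]
key_square_top 0.38 [243. 236.] [0.5146 0.066  0.06  ]
key_oblong_top 0.48 [243. 235.] [0.5176 0.0644 0.06  ]
key_oblong_top 0.26 [367. 245.] [ 0.4992 -0.235   0.06  ]
bar_top 0.58 [257. 262.] [0.4523 0.029  0.061 ]
label_roll_mid 0.91 [271. 202.] [ 0.5972 -0.001   0.079 ]
stamp_mid 0.68 [352. 286.] [ 0.4017 -0.1997  0.046 ]
jar_mid 0.75 [369. 240.] [ 0.5112 -0.2403  0.05  ]
tape_mid 0.69 [199. 201.] [0.6042 0.1814 0.024 ]
side (array([0.14023236, 0.39396598, 0.96325574]), array([ 0.41027294, -0.39929089, -0.81996011]))
rocker_far 0.81 [334. 216.] [ 0.4997 -0.1096  0.065 ]
rocker_far 0.69 [265. 212.] [ 0.6083 -0.0183  0.065 ]
key_round_top 0.44 [289. 250.] [0.5111 0.0109 0.06  ]
key_square_top 0.72 [312. 236.] [ 0.5007 -0.0456  0.06  ]
key_oblong_top 0.65 [266. 261.] [0.525  0.0602 0.06  ]
bar_top 0.86 [304. 275.] [0.4506 0.0308 0.061 ]
bar_top 0.35 [372. 183.] [ 0.5012 -0.2365  0.061 ]
label_roll_mid 0.69 [266. 213.] [ 0.5978 -0.0108  0.079 ]
label_roll_mid 0.68 [265. 260.] [0.5205 0.0664 0.079 ]
stamp_mid 0.97 [395. 223.] [ 0.4064 -0.1978  0.046 ]
stamp_mid 0.72 [266. 214.] [ 0.6133 -0.025   0.046 ]
jar_mid 0.62 [370. 182.] [ 0.5086 -0.242   0.05  ]
jar_mid 0.2 [266. 259.] [0.5334 0.0533 0.05  ]
console 0.89 [296. 251.] [ 0.5239 -0.0249 -0.    ]
1.1 [0.17616361 0.59965079 0.2225637 ] [[ 9.59444502e-01 -2.81897584e-01 -2.05160655e-05]
 [-2.81897584e-01 -9.59444501e-01  3.08305708e-05]
 [-2.83750897e-05 -2.37967923e-05 -9.99999999e-01]]
```

View pics/top0.png

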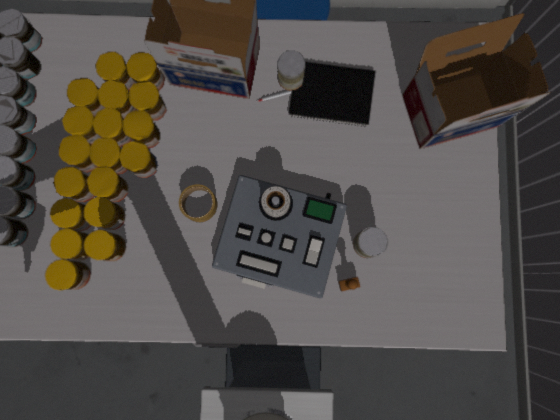

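View pics/side0.png

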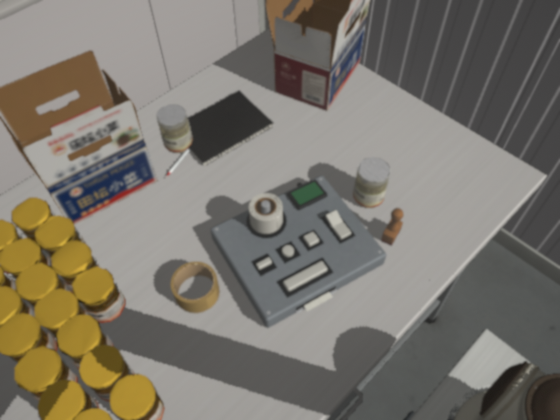

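Top view: console centred near (280,237), oblong key (244,232), round key in the middle (266,238), square key (288,244), bar (259,264), rocker (314,250), stamp (349,284), jar (371,241). I'll get the exact centres from the white blobs.

```bash
python3 - <<'E'
from h import *
P={}
for cam,x0,y0,x1,y1 in(("top",210,170,350,300),("side",210,175,390,330)):
    c=capture(cam); im=c["img"]; g=cv2.resize(im[y0:y1,x0:x1],None,fx=4,fy=4,interpolation=cv2.INTER_CUBIC)
    cv2.imwrite(f"pics/{cam}1.png",g[:,:,::-1])
    gr=g.min(2); 
    for th in (120,):
        n,l,s,ce=cv2.connectedComponentsWithStats((gr>th).astype(np.uint8))
        for i in range(1,n):
            if 150<s[i,4]<6000:
                p=(ce[i]+.5)/4-.5+[x0,y0]; print(cam,s[i,4],np.round(p,1),np.round(at(c,p,.06),4))
E
```

```text
top 1738 [315.1 245.4] [ 0.4956 -0.1097  0.06  ]
top 218 [260.5 267.2] [0.4407 0.0206 0.06  ]
top 1891 [253.5 283.2] [0.4025 0.0363 0.06  ]
side 854 [266.  205.1] [ 0.6221 -0.034   0.06  ]
side 5536 [338.  223.4] [ 0.4838 -0.1058  0.06  ]
side 161 [216.4 228.7] [0.6515 0.0785 0.06  ]
side 1917 [311.5 238.5] [ 0.4975 -0.041   0.06  ]
side 1466 [288.  250.3] [0.5117 0.012  0.06  ]
side 212 [379.4 251.4] [ 0.3817 -0.1136  0.06  ]
side 1460 [264.2 262.9] [0.5248 0.0652 0.06  ]
side 228 [268.2 312.2] [0.445  0.1317 0.06  ]
```

View pics/top1.png

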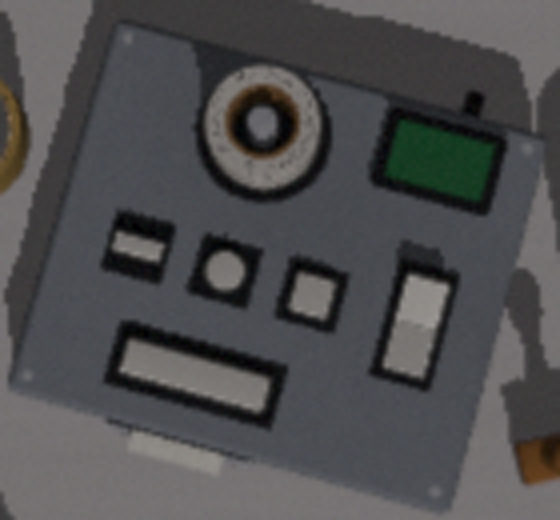

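View pics/side1.png

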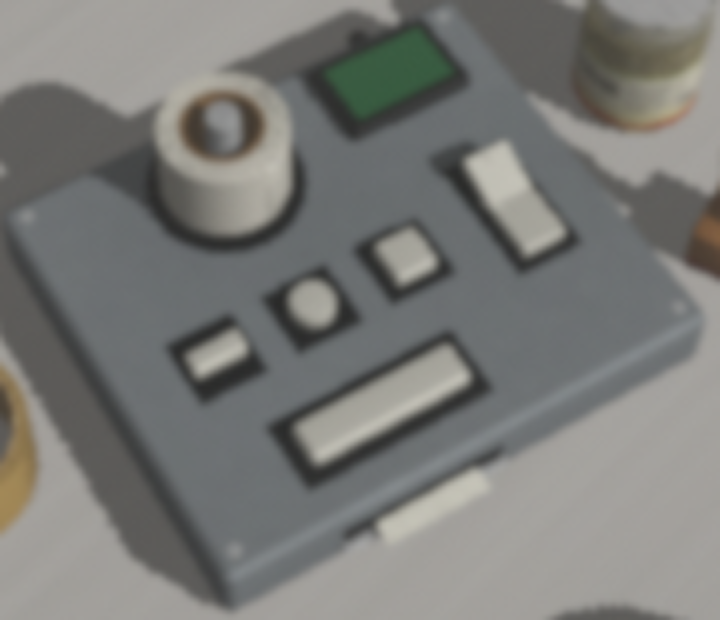

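```bash
python3 - <<'E'
from h import *
T=dict(round=((266,237.4),(288.2,250.5),.06),square=((287.6,243.6),(311,238.1),.06),obl=((244.4,231.4),(264,263),.06),bar=((259.2,263.4),(306,275),.061),rock=((316.1,243.6),(334.2,218),.064))
ct,cs=capture("top"),capture("side"); s=sense(); t=np.array(s["tcp_pos"]); R=np.array(s["ee_rot"]); print(t,s["wrist_force"])
for n,(a,b,z) in T.items():
    A,B=at(ct,a,z),at(cs,b,z); print(n,A.round(4),B.round(4),"tool mm",((((A+B)/2-t)@R)*1000).round(1))
E
```

```text
[0.17617972 0.59965214 0.22258188] [-0.59112951 -0.3997852   0.24032944]
round [0.5124 0.0092 0.06  ] [0.5112 0.012  0.06  ] tool mm [488.1 470.5 162.5]
square [ 0.4986 -0.0434  0.06  ] [ 0.4989 -0.041   0.06  ] tool mm [490.4 524.9 162.5]
obl [0.5259 0.062  0.06  ] [0.5249 0.0655 0.06  ] tool mm [486.2 415.7 162.6]
bar [0.4496 0.0239 0.061 ] [0.4482 0.0272 0.061 ] tool mm [423.5 474.  161.5]
rock [ 0.4998 -0.1119  0.064 ] [ 0.4967 -0.1082  0.064 ] tool mm [509.1 590.1 158.5]
```

>>> step_arm(linear=[[36,42,0],[36,42,0],[36,42,0],[36,42,0],[36,42,0],[36,42,0],[36,42,0],[36,42,0],[36,42,0],[36,42,0]], delta_rot=[[0,0,0],[0,0,0],[0,0,0],[0,0,0],[0,0,0],[0,0,0],[0,0,0],[0,0,0],[0,0,0],[0,0,0]], grip=[0,0,0,0,0,0,0,0,0,0])

```text
time_s: 2.55
tcp_pos: [0.4037, 0.0936, 0.2231]
ee_rot: [[0.96, -0.281, 0.001], [-0.281, -0.96, 0.001], [0.001, -0.001, -1.0]]
wrist_force: [0.5, 0.5, 0.3]
gripper_width: 0.019
gripper_force: 0.0
```

>>> step_arm(linear=[[36,42,20],[36,42,20],[30,36,20],[25,30,20],[24,20,20],[0,0,0],[0,0,0]], delta_rot=[[0,0,0],[0,0,0],[0,0,0],[0,0,0],[0,0,0],[0,0,0],[0,0,0]], grip=[0,0,0,0,0,0,0])

```text
time_s: 3.42
tcp_pos: [0.5, -0.1103, 0.1228]
ee_rot: [[0.959, -0.282, 0.0], [-0.282, -0.959, -0.0], [0.0, -0.0, -1.0]]
wrist_force: [-0.1, -0.3, -0.5]
gripper_width: 0.005
gripper_force: 0.0
```

```bash
cat > look.py <<'E'
from h import *
import sys
G=dict(rock=(.4995,-.1105,.065),round=(.5118,.0106,.06),bar=(.449,.026,.061))
s=sense(); t=np.array(s["tcp_pos"]); R=np.array(s["ee_rot"]); print(s["time_s"],t,R.round(3).tolist(),np.round(s["wrist_force"],1),s["gripper_width"])
for n,g in G.items(): print(n,((np.array(g)-t)@R*1000).round(1))
a=capture("top")["img"][170:300,210:350]; b=capture("side")["img"][175:330,210:390]
f=lambda x:cv2.resize(x,(400,int(400*x.shape[0]/x.shape[1])),interpolation=cv2.INTER_CUBIC)
a,b=f(a),f(b); h=min(len(a),len(b)); cv2.imwrite(f"pics/{sys.argv[1]}.png",np.hstack([a[:h],b[:h]])[:,:,::-1])
E
python3 look.py l1
```

```text
3.425 [ 0.50004989 -0.11033109  0.1228448 ] [[0.959, -0.282, 0.0], [-0.282, -0.959, -0.0], [0.0, -0.0, -1.0]] [-0.1 -0.3 -0.5] 0.005349174153192313
rock [-0.5  0.3 57.8]
round [ -22.8 -119.3   62.8]
bar [ -87.4 -116.4   61.8]
```

View pics/l1.png

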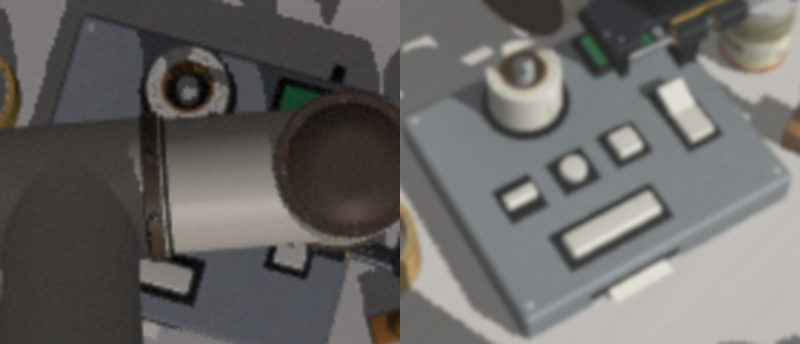

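The side view shows the shut fingers above the raised rocker wing (about (690,50)). I'll go down.

>>> step_arm(linear=[[0,0,25],[0,0,20],[0,0,6],[0,0,3],[0,0,3],[0,0,3],[0,0,3],[0,0,0]], delta_rot=[[0,0,0],[0,0,0],[0,0,0],[0,0,0],[0,0,0],[0,0,0],[0,0,0],[0,0,0]], grip=[0,0,0,0,0,0,0,0])

```text
time_s: 4.53
tcp_pos: [0.5003, -0.1105, 0.0596]
ee_rot: [[0.959, -0.282, 0.0], [-0.282, -0.959, -0.0], [0.0, -0.0, -1.0]]
wrist_force: [0.4, 0.8, 1.2]
gripper_width: 0.006
gripper_force: 0.7
```

>>> step_arm(linear=[[0,0,1],[0,0,1],[0,0,1],[0,0,0]], delta_rot=[[0,0,0],[0,0,0],[0,0,0],[0,0,0]], grip=[0,0,0,0])

```text
time_s: 5.03
tcp_pos: [0.5004, -0.1106, 0.0592]
ee_rot: [[0.96, -0.281, 0.001], [-0.281, -0.96, -0.001], [0.001, 0.0, -1.0]]
wrist_force: [-3.4, 1.9, 18.3]
gripper_width: 0.004
gripper_force: 9.2
```

The rocker has bottomed out at 59 mm with 18 N. Next I lift and move above the round key.

>>> step_arm(linear=[[0,0,-10],[0,0,-30],[0,0,-15],[-6,-30,0],[-6,-30,0],[-6,-30,0],[-5,-29,0],[0,0,0],[0,0,0]], delta_rot=[[0,0,0],[0,0,0],[0,0,0],[0,0,0],[0,0,0],[0,0,0],[0,0,0],[0,0,0],[0,0,0]], grip=[0,0,0,0,0,0,0,0,0])

```text
time_s: 6.15
tcp_pos: [0.511, 0.0098, 0.1111]
ee_rot: [[0.959, -0.282, -0.001], [-0.282, -0.959, -0.0], [-0.001, 0.001, -1.0]]
wrist_force: [-0.9, -0.3, 0.0]
gripper_width: 0.004
gripper_force: 0.0
```

```bash
python3 look.py l2
```

```text
6.15 [0.51100281 0.00982382 0.11112338] [[0.959, -0.282, -0.001], [-0.282, -0.959, -0.0], [-0.001, 0.001, -1.0]] [-0.9 -0.3  0. ] 0.0037685854809062246
rock [ 23.  118.7  46.2]
round [ 0.6 -1.  51.1]
bar [-64.    1.9  50.2]
```

View pics/l2.png

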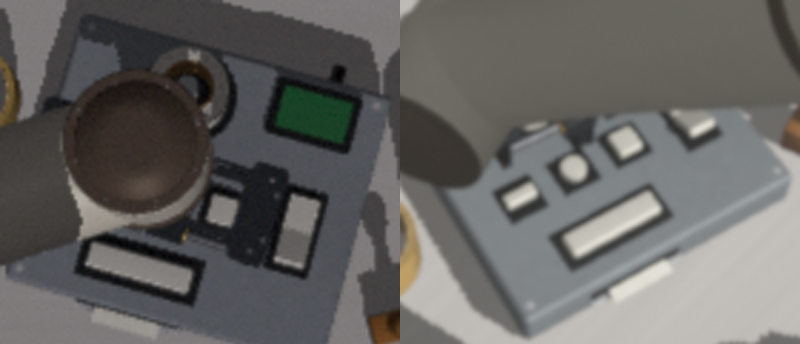

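The fingers are over the round key, clear of the roll, and the other keys are untouched. Pressing.

>>> step_arm(linear=[[0,0,22],[0,0,18],[0,0,5],[0,0,3],[0,0,3],[0,0,3],[0,0,2],[0,0,1],[0,0,1],[0,0,0]], delta_rot=[[0,0,0],[0,0,0],[0,0,0],[0,0,0],[0,0,0],[0,0,0],[0,0,0],[0,0,0],[0,0,0],[0,0,0]], grip=[0,0,0,0,0,0,0,0,0,0])

```text
time_s: 7.5
tcp_pos: [0.512, 0.0102, 0.0539]
ee_rot: [[0.96, -0.282, 0.001], [-0.282, -0.96, -0.0], [0.001, -0.0, -1.0]]
wrist_force: [0.3, -2.5, 3.7]
gripper_width: 0.002
gripper_force: 2.3
```

>>> step_arm(linear=[[0,0,1],[0,0,1],[0,0,0]], delta_rot=[[0,0,0],[0,0,0],[0,0,0]], grip=[0,0,0])

```text
time_s: 7.88
tcp_pos: [0.5121, 0.0102, 0.0531]
ee_rot: [[0.96, -0.281, 0.001], [-0.281, -0.96, -0.0], [0.001, -0.0, -1.0]]
wrist_force: [-2.4, -0.6, 11.4]
gripper_width: 0.01
gripper_force: 6.0
```

>>> step_arm(linear=[[0,0,-8],[0,0,-20],[0,0,-21],[-32,1,0],[-32,1,0],[0,0,0],[0,0,0]], delta_rot=[[0,0,0],[0,0,0],[0,0,0],[0,0,0],[0,0,0],[0,0,0],[0,0,0]], grip=[0,0,0,0,0,0,0])

```text
time_s: 8.75
tcp_pos: [0.4501, 0.0266, 0.1006]
ee_rot: [[0.96, -0.282, 0.001], [-0.282, -0.96, 0.0], [0.001, -0.0, -1.0]]
wrist_force: [0.5, 0.3, 0.7]
gripper_width: 0.003
gripper_force: 0.0
```

```bash
python3 look.py l3
```

```text
8.75 [0.45014963 0.02655059 0.10062511] [[0.96, -0.282, 0.001], [-0.282, -0.96, 0.0], [0.001, -0.0, -1.0]] [0.5 0.3 0.7] 0.0034858294608971782
rock [ 85.9 117.6  35.6]
round [63.6 -2.  40.7]
bar [-1.   0.9 39.6]
```

View pics/l3.png

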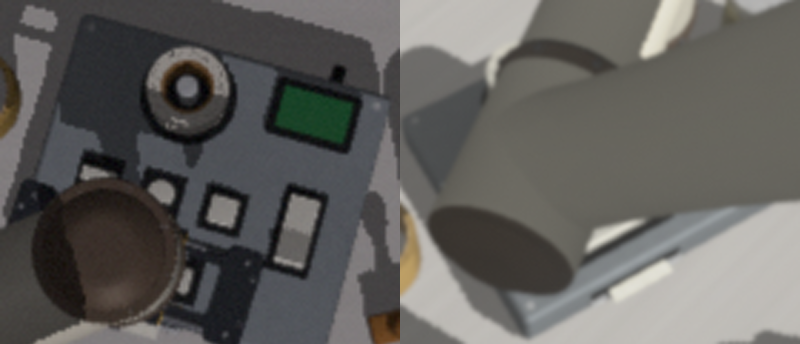

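The top view shows the fingers above the bar, the roll and square key in place, and the rocker shading changed. I'll press the bar now.

>>> step_arm(linear=[[-1,1,20],[0,0,12],[0,0,5],[0,0,3],[0,0,3],[0,0,3],[0,0,2],[0,0,1],[0,0,1],[0,0,0]], delta_rot=[[0,0,0],[0,0,0],[0,0,0],[0,0,0],[0,0,0],[0,0,0],[0,0,0],[0,0,0],[0,0,0],[0,0,0]], grip=[0,0,0,0,0,0,0,0,0,0])

```text
time_s: 10.1
tcp_pos: [0.4486, 0.0255, 0.0539]
ee_rot: [[0.96, -0.28, 0.001], [-0.28, -0.96, -0.001], [0.001, 0.001, -1.0]]
wrist_force: [-9.5, -1.0, 30.3]
gripper_width: 0.002
gripper_force: 15.2
```

>>> step_arm(linear=[[0,0,-0.5],[0,0,0],[0,0,0],[0,0,0],[0,0,0],[0,0,0],[0,0,0]], delta_rot=[[0,0,0],[0,0,0],[0,0,0],[0,0,0],[0,0,0],[0,0,0],[0,0,0]], grip=[0,0,0,0,0,0,0])

```text
time_s: 10.98
tcp_pos: [0.4486, 0.0255, 0.054]
ee_rot: [[0.96, -0.28, 0.001], [-0.28, -0.96, -0.001], [0.001, 0.0, -1.0]]
wrist_force: [-8.7, -0.1, 26.6]
gripper_width: 0.004
gripper_force: 13.2
```

>>> step_arm(linear=[[0,0,-6],[0,0,-25],[0,0,-40],[0,0,-50],[-30,-40,-20],[-25,-50,0],[-15,-50,0],[0,-50,0],[0,-50,0],[0,0,0]], delta_rot=[[0,0,0],[0,0,0],[0,0,0],[0,0,0],[0,0,0],[0,0,0],[0,0,0],[0,0,0],[0,0,0],[0,0,0]], grip=[0,0,0,0,0,0,0,0,0,0])

```text
time_s: 12.22
tcp_pos: [0.4496, 0.2788, 0.1913]
ee_rot: [[0.96, -0.279, 0.001], [-0.279, -0.96, 0.001], [0.0, -0.001, -1.0]]
wrist_force: [-0.9, -1.6, -1.3]
gripper_width: 0.004
gripper_force: 0.0
```

```bash
python3 look.py l4
```

```text
12.225 [0.44960487 0.27877821 0.19130469] [[0.96, -0.279, 0.001], [-0.279, -0.96, 0.001], [0.0, -0.001, -1.0]] [-0.9 -1.6 -1.3] 0.004112063312656
rock [156.5 360.  126. ]
round [134.5 240.3 131.1]
bar [ 69.9 243.  130.1]
```

View pics/l4.png

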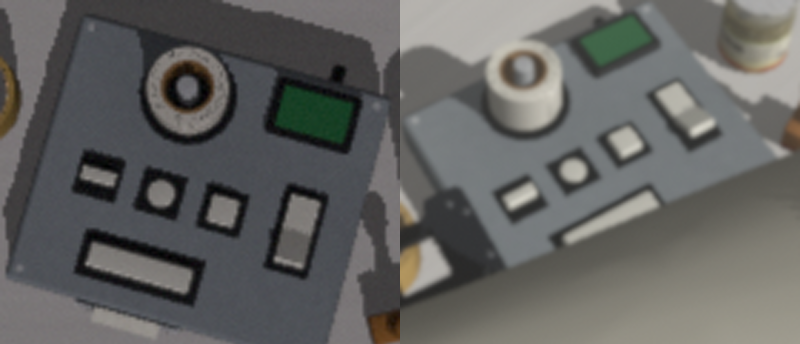

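The front wing of the rocker is now raised, so it is on. The round key sits lower than the others, the bar is back up, and the roll, tape, jar and stamp are in place.

```bash
python3 -c "from station import *;print(finish_job())"
```

```text
the job is handed in; nothing more can be done
None
```

I switched the rocker on, pressed the round key home, then held the wide bar down for about a second and let it come back up; the job is handed in, with the other keys up and the loose items in place in the last pictures.

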